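# Slide the warming pot under the light guard and set its heater dial

## Task

Slide the oval pot along the warming plate from the blue outline, beneath the amber light guard, until its body stands squarely centred inside the red outline on the other side, and let go of it. Keep it flat on the plate all the way (never lift or tip it) and do not knock the guard. Only then turn the controller's knob so that its white pointer stands at the red mark; leave the canister, the jar and the stack of dishes where they are.

Things in the scene. Friction and masses are not known exactly. Their poses are not given: they have to be found in the camera images.
- plate: Fixed aluminium warming plate, 160 mm (x) by 600 mm (y), 12 mm thick, lying on the bench. Origin: centre of its underside; its y axis runs along its length, the direction of sliding.
- guard: Amber light guard fixed across the plate's middle (its plane y = 0): panel 6 mm thick (y), 134 mm wide (x), 80 to 165 mm above the plate's top, on two dark posts 12 by 16 mm centred at x = +-73 mm; open below the panel. Origin: on the plate's top, midway between the posts; axes as the plate. The pot passes beneath, a robot's hand does not.
- zone_park: Blue rectangular outline with a blue disc at its centre, flat on the plate, where the pot starts; inside 118 mm (x) by 184 mm (y), lines 6 mm wide. Origin: its centre, on the plate's top surface; axes as the plate. It lies on either side of the guard.
- zone_warm: Red outline of the same kind and size with a red disc at its centre, on the other side of the guard: the goal. Origin: its centre, on the plate's top surface; axes as the plate.
- pot: Oval covered steel pot with flat white lid, 0.5 to 1 kg: 100 mm wide (x), 164 mm long (y), 48 mm tall. At each end a solid black lug, 24 mm wide (x), reaches out along y to 122 mm from the centre, 16 to 40 mm above the pot's underside. No other handle. Origin: centre of its underside. Either way round is as good.
- lug_a (a point): Centre of the graspable part of the lug at the pot's +y end: (0, 103, 28) mm in the pot's frame. Grip it across x from above.
- lug_b (a point): Centre of the graspable part of the lug at the pot's -y end: (0, -103, 28) mm in the pot's frame.
- controller: Fixed white heater controller, 100 mm (x) by 130 mm (y) by 36 mm tall. Origin: centre of its underside; the knob turns about its z axis. It stands between the robot and the plate, on the left or the right.
- knob_grip (a point): On the knob's axis at the height to grip, 58 mm above the bench. The knob has a black grip bar 56 mm long, 15 mm thick, from 44 to 70 mm above the bench, on a disc of 60 mm diameter. The bar and the white pointer line on one of its ends run along this point's y axis; the pointer points to +y.
- dial_mark (a point): Middle of the red mark (13 mm by 7 mm) on top of the controller, 41 mm from the knob's axis.
- knob (a joint): Knob angle in rad, growing clockwise seen from above; at 0 the pointer points along the controller's +y, at 2.0 it stands at the red mark. Range 0 to 3. It stays where it is left.
- canister: Bystander: aluminium canister, 60 mm diameter, 60 mm tall. Origin: centre of its underside.
- jar: Bystander: jar with a blue cap, 60 mm diameter, 85 mm tall. Origin: centre of its underside.
- dishes: Bystander: stack of pale dishes, 90 mm diameter, 39 mm tall, near an end of the plate. Origin: centre of its underside.

How it is judged:
On the way, in this order (a step that is already met when the one before it is completed fails the run):
1. the pot rests squarely inside the red outline (centred within 12 mm along and across, within 0.12 rad) and is let go (x of pot in the frame of zone_warm between -0.012 and 0.012 m and y of pot in the frame of zone_warm between -0.012 and 0.012 m and angle between the y axis of pot and the y axis of zone_warm, either way round below 0.12 rad and z of pot in the frame of zone_warm below 0.004 m and angle between pot's own z axis and vertical below 0.05 rad and linear speed of pot below 0.01 m/s and contact force between pot and the fingers below 0.1 N), for 0.2 s.
2. the knob's pointer stands at the red mark (within 0.1 rad) (value of joint knob between 1.9 and 2.1 rad), for 0.2 s.
At the end, for the whole second after the job is handed in: The pot rests flat on the plate inside the red outline: its centre within 12 mm of the outline's centre along and across, its length within 0.12 rad of the outline's; the knob reads 2.0 within 0.1 rad, pointer at the red mark (all of step 2 and x of pot in the frame of zone_warm between -0.012 and 0.012 m and y of pot in the frame of zone_warm between -0.012 and 0.012 m and angle between the y axis of pot and the y axis of zone_warm, either way round below 0.12 rad and z of pot in the frame of zone_warm below 0.004 m and angle between pot's own z axis and vertical below 0.05 rad and linear speed of pot below 0.01 m/s); the robot touches nothing.
It fails at once if the pot is lifted more than 6 mm off the plate (z of pot in the frame of plate above 0.018 m).
It fails at once if the pot is tipped by more than 0.12 rad (angle between pot's own z axis and vertical above 0.12 rad).
It fails at once if the guard is knocked (more than 8 N) (contact force between guard and anything else above 8 N).
It fails at once if a bystander is moved by more than 20 mm (distance of any of canister, jar, dishes from where it was at the start of the episode above 0.02 m).
It also fails if it takes over 64 s, if anything falls off the work surface, if the arm or the gripper's body presses on something with over 40 N, if the wrist force passes 120 N, or if a joint passes its speed limit or range.

## Robot

A 6-joint arm with a two-finger parallel gripper is mounted at the origin on the work surface. World frame = base frame: x ahead of the robot, y to its left, z up, the work surface at z = 0. Lengths are in m, angles in rad, forces in N, time in s.
With the tool pointing down it reaches from about 0.3 to 0.775 m from the base axis. Payload 14.6 kg.
Tool frame: the origin (TCP) lies at the very end of the fingers, on their centre line; the grasp point (between the pads) lies 19 mm behind it; z points along the fingers, y is the line along which they close (so a half turn about z gives the same grasp; the last joint's range is limited). The gripper opens to 94 mm and grips with 3 to 60 N. Pads are 16 mm wide; open, the fingers measure 119 mm over their backs; the gripper's body (75 mm by 177 mm) begins 78 mm behind the grasp point.
Start: joints at [1.09, 0.3, 1.521, -0, 1.321, -0.067], TCP at [0.221, 0.504, 0.205] pointing down, gripper open.
Joint ranges: [-3.03, 3.03], [-0.79, 2.21], [0.23, 2.52], [-1.04, 4.18], [0, 3.07], [-2.55, 2.55]. Speed limits (rad/s): [2.22, 2.22, 2.57, 3.14, 3.14, 3.14].

## Interface

Orientations are given as [roll, pitch, yaw] about the fixed x, y, z axes, in that order (R = Rz(yaw) Ry(pitch) Rx(roll)).
In Python, from station import ctrl gives the robot as it stands. The module is installed in compiled form; this text tells all that it offers.
- The arm moves only by the tool step_arm, never from a script. Its argument "deltas" is a list of rows, each an object with "dp": the shift along the tool's x, y, z scaled (see below), a list of three; "twist": the turn about the tool's z scaled (see below). In form: [{"dp": [tx, ty, tz], "twist": twist}, ...]. A call has 1 to 12 rows; each row shifts and turns the commanded pose from where the row before left it, along the tool's axes as they then stand; what a row does not reach is not made up. The controller multiplies each number of a shift by 0.04 m and each number of a turn by 4 degrees. A row lasts 1/10 s, in which the tool goes at most 50 mm and 8.59 degrees, less where a joint would pass 70% of its speed; a pose out of reach is approached as far as the arm can. A call with a number of a shift or a turn outside -1 to 1 is refused whole. A call with a gripper value outside its range is refused whole. "gripper" is the opening, from -1 (shut) to 1 (fully open), set as the call begins (left out, the last holds). The fingers move at their own pace and stop on an object; "squeeze" is the grip in N (left out, the last holds). Time passes only in rows, so rows that do not move let the fingers close. It gives the time, the measured TCP pose, the force, the opening and the grip force at its end, in the units of the state.
- ctrl.get_obs(): the state, without advancing time (a new reading comes with each control period).
- ctrl.camera(name): name is "scene" or "top" or "wrist"; returns (picture, depth): 420x560x3 uint8, red, green, blue; 420x560 float32, m along the optical axis (not along the pixel's ray), 0 where there is no reading.
- ctrl.get_calibration(name): a dict with "fx", "fy", "cx", "cy" (pixels), "distortion" ([k1, k2, p1, p2, k3] as OpenCV has them; the pictures are not rectified), "world_to_cam" (4x4, takes a point from world to camera coordinates); the wrist camera has in their place "hand_eye" (4x4, takes a point from camera to tool coordinates, whose origin is the TCP and whose axes are the flange's). Camera axes: x right, y down, z forward; pixel columns grow to the right and rows downward; lengths in m; the calibration is good to about 2 mm. A picture is of the moment at which its call begins: read the wrist's pose just before it. get_calibration takes no time and is no camera call.
- ctrl.hand_in(): hands the job in; it is judged then, once.
Trained networks look in the newest picture that a camera, given by its name, has taken for a name from the list of things; names that differ only in an ending like _2 or _b are one class to them, and where a whole thing is asked for, a point or a joint stands for the part that bears it (a point fixed in the world has none). Each returns a list of dicts, best first, with "conf" (0 to 1); they miss things now and then, are a little off and sometimes report something else, mostly with a low value. They report only what shows in the picture. A call takes as long as a camera call.
- ctrl.spot_in(camera, label): "rect" ([left, top, right, bottom] as shares, 0 to 1, of the picture: columns of its width, rows of its height, round what is visible of it).
- ctrl.cut_out(camera, label): "pixels" (420x560 bool, what is visible of it) and "rect" ([left, top, right, bottom] as shares, 0 to 1, of the picture: columns of its width, rows of its height, round what is visible of it).
The state is a dict: "time_s": time; "qpos": joint angles; "joint_vel": joint speeds; "tau": joint torques, N m; "ee_pos": TCP position; "eef_rot": TCP orientation; "force": force on the tool from outside, world axes, zero at the start; "moment": the same for the moment, N m; "grip_width": finger opening in m; "grip_force": force on a finger pad.
Only numpy, scipy, OpenCV 4.12 (cv2) and the standard library are available. Lean on these libraries where they do the work, as an engineer would, in place of code of your own. Each camera call takes 0.05 s, during which the arm holds its last target. There are 200 camera calls.

## Working session

There is one attempt and no reset: what is moved stays moved. The work goes in short steps, Python scripts to look and compute and a tool call to move; the robot and the scene stay as the last step left them, time stands still between calls to the robot, and variables do not carry over. Pictures are saved under pics/ and viewed, at most 10 in all, crops included, and the job is handed in when it is done.

Besides the shell and the picture viewer there is one more tool, called after "Call:" in YAML: its name, and indented under it one key for each argument. step_arm: Moves the arm, as the interface text tells. Its arguments: {"type":"object","properties":{"deltas":{"type":"array"},"gripper":{"type":"number"},"squeeze":{"type":"number"}},"required":["deltas"]}

```bash
mkdir -p pics
cat > h.py <<'E'
import numpy as np, cv2
from station import ctrl
from scipy.spatial.transform import Rotation as R
def cam(name):
    o=ctrl.get_obs(); im,d=ctrl.camera(name); c=ctrl.get_calibration(name)
    K=np.array([[c['fx'],0,c['cx']],[0,c['fy'],c['cy']],[0,0,1]]); D=np.array(c['distortion'],float)
    if name=='wrist':
        T=np.eye(4);T[:3,:3]=R.from_euler('xyz',o['eef_rot']).as_matrix();T[:3,3]=o['ee_pos'];T=T@np.array(c['hand_eye'])
    else: T=np.linalg.inv(np.array(c['world_to_cam']))
    return im,d,K,D,T
def rays(px,K,D,T):
    u=cv2.undistortPoints(np.array(px,float).reshape(-1,1,2),K,D).reshape(-1,2)
    return np.c_[u,np.ones(len(u))]@T[:3,:3].T
def on_plane(px,z,K,D,T):
    r=rays(px,K,D,T); return T[:3,3]+r*((z-T[2,3])/r[:,2])[:,None]
def by_depth(px,d,K,D,T):
    px=np.array(px,float).reshape(-1,2); r=rays(px,K,D,T); z=d[px[:,1].astype(int),px[:,0].astype(int)]
    return T[:3,3]+r*z[:,None]
E
python3 - <<'E'
from h import *
print(ctrl.get_obs())
for n in ('top','scene'):
    im,d,K,D,T=cam(n); print(n,T.round(3),K.round(1)[0],K[1,2])
    cv2.imwrite(f'pics/{n}0.png',im[...,::-1])
    np.savez(f'{n}0.npz',im=im,d=d,K=K,D=D,T=T)
    for l in ['plate','guard','zone_park','zone_warm','pot','lug_a','controller','knob_grip','dial_mark','canister','jar','dishes']:
        for r in ctrl.cut_out(n,l)[:2]:
            m=r['pixels']; v,u=np.nonzero(m)
            ok=d[v,u]>0; P=by_depth(np.c_[u,v][ok],d,K,D,T)
            print(l,round(r['conf'],2),(np.array(r['rect'])*[560,420,560,420]).round(0),m.sum(),np.median(P,0).round(3) if len(P) else None)
E
```

```text
{'time_s': 0.0, 'qpos': array([ 1.09038630e+00,  3.00469278e-01,  1.52158950e+00, -2.27619259e-05,
        1.32069057e+00, -6.66157496e-02]), 'joint_vel': array([ 8.96070782e-04, -1.34979751e-03, -3.17088166e-04, -1.07747856e-03,
       -8.56790584e-05, -1.82654688e-03]), 'tau': array([ 1.38029940e-03, -5.31812704e+01, -3.52744746e+01,  7.08764512e-02,
        2.43641669e-02, -1.14293443e-04]), 'ee_pos': array([0.22104101, 0.5033388 , 0.20488377]), 'eef_rot': array([-3.14043706e+00, -5.49988609e-05,  2.72780399e+00]), 'force': array([ 0.26613365,  0.62845472, -0.55603544]), 'moment': array([-0.06436769, -0.06119685, -0.03804568]), 'grip_force': 0.0, 'grip_width': 0.0939181664168431}
top [[ 1.200e-02 -9.810e-01  1.940e-01  3.290e-01]
 [-1.000e+00 -1.200e-02  1.000e-03  2.600e-02]
 [ 2.000e-03 -1.940e-01 -9.810e-01  1.044e+00]
 [ 0.000e+00  0.000e+00  0.000e+00  1.000e+00]] [403.7   0.  279.4] 212.65998696320534
plate 0.72 [185. 135. 413. 223.] 10442 [0.597 0.034 0.012]
plate 0.5 [288. 136. 310. 216.] 620 [ 0.601 -0.018  0.137]
guard 0.62 [288. 137. 308. 219.] 697 [ 0.59  -0.018  0.129
[... 1418 characters left out ...]
8.] 3438 [ 0.622 -0.165  0.058]
lug_a 0.56 [193. 251. 283. 305.] 3444 [ 0.622 -0.166  0.058]
lug_a 0.36 [278. 214. 367. 264.] 251 [0.604 0.118 0.012]
controller 0.56 [273. 178. 327. 207.] 1171 [0.437 0.191 0.035]
knob_grip 0.75 [287. 175. 308. 197.] 330 [0.425 0.196 0.052]
dial_mark 0.91 [269. 173. 324. 210.] 1122 [0.437 0.191 0.035]
dial_mark 0.42 [194. 248. 281. 306.] 3313 [ 0.622 -0.166  0.058]
canister 0.64 [161. 221. 187. 261.] 762 [ 0.422 -0.194  0.046]
jar 0.74 [ 84. 277. 122. 323.] 1314 [ 0.512 -0.416  0.056]
jar 0.67 [191. 248. 282. 312.] 3422 [ 0.622 -0.165  0.058]
dishes 0.89 [372. 174. 401. 202.] 743 [0.562 0.401 0.036]
dishes 0.32 [187. 270. 291. 322.] 425 [ 0.666 -0.205  0.012]
```

Run:
```python
import cv2
a=cv2.imread('pics/top0.png')[120:300,100:480]
cv2.imwrite('pics/top0c.png',cv2.resize(a,None,fx=2.1,fy=2.1,interpolation=cv2.INTER_CUBIC))
```

```text
(no output)
```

View pics/top0c.png

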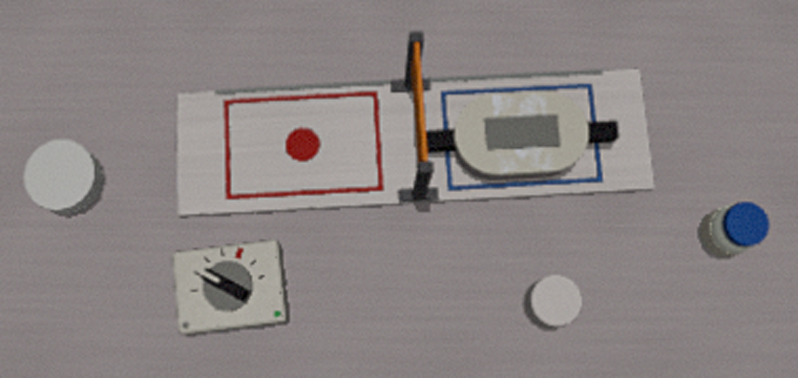

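The top view crop shows the pot right of the guard (y<0), one lug just at the guard. The red zone is left, and the controller is near left with its pointer up-left and the red mark at about (239,252). Next I measure outlines, lugs, knob and mark from both views.

```bash
cat > meas.py <<'E'
from h import *
def rect(P):
    (c,s,a)=cv2.minAreaRect(P[:,:2].astype(np.float32)); b=cv2.boxPoints((c,s,a))
    e=[b[1]-b[0],b[2]-b[1]]; l=max(e,key=np.linalg.norm); ang=np.degrees(np.arctan2(l[0],l[1])); ang=(ang+90)%180-90
    return np.array(c).round(4),np.sort(s).round(4),round(-ang,2)  # yaw of long axis from +y, ccw
def pix(m): v,u=np.nonzero(m); return np.c_[u,v]
def analyse(im,d,K,D,T,name):
    h,s,v=cv2.split(cv2.cvtColor(im,cv2.COLOR_RGB2HSV))
    red=((h<6)|(h>174))&(s>130)&(v>60); blue=(h>105)&(h<125)&(s>100)&(v>50); dark=(v<60)&(s<90); amber=(h>8)&(h<25)&(s>150)&(v>80)
    for l,m,z in (('red',red,.012),('blue',blue,.012),('dark',dark,.052),('amber',amber,.1)):
        n,lab,st,_=cv2.connectedComponentsWithStats(m.astype(np.uint8),connectivity=8)
        for i in range(1,n):
            if st[i,4]<12: continue
            p=pix(lab==i); P=on_plane(p,z,K,D,T); dd=by_depth(p[d[p[:,1],p[:,0]]>0],d,K,D,T)
            print(name,l,st[i],rect(P),'depth med',np.median(dd,0).round(4) if len(dd) else None)
E
python3 - <<'E'
from meas import *
for n in ('top','scene'):
    f=np.load(f'{n}0.npz'); analyse(*[f[k] for k in ('im','d','K','D','T')],n)
E
```

```text
top red [207 164  75  51 340] (array([0.5972, 0.1217]), array([0.1279, 0.1936]), np.float32(3.94)) depth med [0.5945 0.1211 0.0131]
top red [236 181  16  16 183] (array([0.5972, 0.122 ]), array([0.0376, 0.0387]), np.float32(-44.5)) depth med [0.5972 0.1213 0.0132]
top blue [310 160  74  22 138] (array([ 0.6514, -0.1514]), array([0.0491, 0.1936]), np.float32(4.23)) depth med [ 0.6704 -0.155   0.0131]
top blue [312 188  75  22 150] (array([ 0.5712, -0.157 ]), array([0.0487, 0.1945]), np.float32(4.96)) depth med [ 0.5532 -0.1635  0.0128]
top blue [444 216  22  21 347] (array([ 0.502 , -0.4392]), array([0.0534, 0.0592]), np.float32(18.13)) depth med [ 0.4904 -0.4068  0.0846]
top dark [   0   57  560   25 5862] (array([0.9466, 0.0325]), array([0.0361, 1.658 ]), np.float32(0.0)) depth med [ 1.4152  0.0424 -0.7006]
top dark [294 137   3  15  24] (array([ 0.708 , -0.0114]), array([0.0045, 0.0388]), np.float32(85.27)) depth med [ 0.6732 -0.0077  0.137 ]
top dark [292 153   4  11  29] (array([ 0.6697, -0.0083]), array([0.0077, 0.0272]), np.float32(-89.81)) depth med [ 0.6727 -0.0098  0.0448]
t
[... 4571 characters left out ...]
e dark [191 288  21  18 231] (array([ 0.6242, -0.2553]), array([0.0334, 0.0464]), np.float32(3.66)) depth med [ 0.621  -0.2536  0.0486]
scene amber [215  72  26  25 504] (array([-0.2618,  0.4659]), array([0.0948, 0.2709]), np.float32(52.5)) depth med [-0.3771  0.5545  0.0489]
scene amber [276 198  12   7  12] (array([0.512 , 0.0583]), array([0.0017, 0.0382]), np.float32(-84.57)) depth med [ 0.6021 -0.023   0.1754]
scene amber [289 205  15   8  21] (array([0.5598, 0.0621]), array([0.0033, 0.0446]), np.float32(-84.47)) depth med [ 0.647  -0.0191  0.1751]
scene amber [263 212  39  29 352] (array([ 0.5905, -0.0085]), array([0.0416, 0.1345]), np.float32(-83.1)) depth med [ 0.6077 -0.0227  0.1113]
```

```bash
cat >> h.py <<'E'
def plan(x,y,z,yaw,n=None):
    """rows in tool axes to a downward pose; yaw in deg"""
    o=ctrl.get_obs(); y0=np.degrees(o['eef_rot'][2]); d=np.array([x,y,z])-o['ee_pos']; t=-(yaw-y0)
    n=n or int(np.ceil(max(np.abs(d).max()*1.05/.038,abs(t)/4.0)))
    rows=[]; cur=y0
    for i in range(n):
        a=np.radians(cur); w=d/n
        tx=np.array([np.cos(a),np.sin(a)]);ty=np.array([np.sin(a),-np.cos(a)])
        rows.append(((w[:2]@tx)/.04,(w[:2]@ty)/.04,-w[2]/.04)); cur-=t/n
    print('n',n,'twist',round(t/n/4,3)); 
    for r in rows: print([round(k,2) for k in r])
E
python3 - <<'E'
from h import *
print(np.array(ctrl.get_calibration('wrist')['hand_eye']).round(3),ctrl.get_calibration('wrist')['fx'])
plan(0.50,0.13,0.30,94)
E
```

```text
[[-0.    -0.967 -0.254  0.075]
 [ 1.    -0.     0.001 -0.001]
 [-0.001 -0.254  0.967 -0.179]
 [ 0.     0.     0.     1.   ]] 289.3908587223832
n 16 twist 0.973
[np.float64(-0.63), np.float64(-0.36), np.float64(-0.15)]
[np.float64(-0.66), np.float64(-0.32), np.float64(-0.15)]
[np.float64(-0.68), np.float64(-0.27), np.float64(-0.15)]
[np.float64(-0.69), np.float64(-0.22), np.float64(-0.15)]
[np.float64(-0.71), np.float64(-0.18), np.float64(-0.15)]
[np.float64(-0.72), np.float64(-0.13), np.float64(-0.15)]
[np.float64(-0.72), np.float64(-0.08), np.float64(-0.15)]
[np.float64(-0.73), np.float64(-0.03), np.float64(-0.15)]
[np.float64(-0.73), np.float64(0.02), np.float64(-0.15)]
[np.float64(-0.73), np.float64(0.07), np.float64(-0.15)]
[np.float64(-0.72), np.float64(0.12), np.float64(-0.15)]
[np.float64(-0.71), np.float64(0.17), np.float64(-0.15)]
[np.float64(-0.7), np.float64(0.21), np.float64(-0.15)]
[np.float64(-0.68), np.float64(0.26), np.float64(-0.15)]
[np.float64(-0.66), np.float64(0.31), np.float64(-0.15)]
[np.float64(-0.64), np.float64(0.35), np.float64(-0.15)]
```

Call:
step_arm:
  deltas:
    - {"dp": [-0.63,-0.36,-0.15],"twist": 0.973}
    - {"dp": [-0.66,-0.32,-0.15],"twist": 0.973}
    - {"dp": [-0.68,-0.27,-0.15],"twist": 0.973}
    - {"dp": [-0.69,-0.22,-0.15],"twist": 0.973}
    - {"dp": [-0.71,-0.18,-0.15],"twist": 0.973}
    - {"dp": [-0.72,-0.13,-0.15],"twist": 0.973}
    - {"dp": [-0.72,-0.08,-0.15],"twist": 0.973}
    - {"dp": [-0.73,-0.03,-0.15],"twist": 0.973}

```text
time_s: 2.1
ee_pos: [0.361, 0.3153, 0.2538]
eef_rot: [3.141, -0.0, 2.182]
force: [-0.2, 0.2, 0.0]
grip_width: 0.094
grip_force: 0.0
```

Call:
step_arm:
  deltas:
    - {"dp": [-0.73,0.02,-0.15],"twist": 0.973}
    - {"dp": [-0.73,0.07,-0.15],"twist": 0.973}
    - {"dp": [-0.72,0.12,-0.15],"twist": 0.973}
    - {"dp": [-0.71,0.17,-0.15],"twist": 0.973}
    - {"dp": [-0.7,0.21,-0.15],"twist": 0.973}
    - {"dp": [-0.68,0.26,-0.15],"twist": 0.973}
    - {"dp": [-0.66,0.31,-0.15],"twist": 0.973}
    - {"dp": [-0.64,0.35,-0.15],"twist": 0.973}
    - {"dp": [0,0,0],"twist": 0}
    - {"dp": [0,0,0],"twist": 0}

```text
time_s: 3.1
ee_pos: [0.5001, 0.1289, 0.3012]
eef_rot: [-3.141, -0.0, 1.641]
force: [-0.3, 0.6, -0.0]
grip_width: 0.094
grip_force: 0.0
```

Run:
```python
from meas import *
o=ctrl.get_obs(); print(o['ee_pos'],np.degrees(o['eef_rot']))
a=cam('wrist'); np.savez('w1.npz',**dict(zip(('im','d','K','D','T'),a)))
cv2.imwrite('pics/w1.png',a[0][...,::-1]); print(a[4].round(3)); analyse(*a,'w')
plan(0.608,-0.20,0.28,94)
```

```text
[0.50010327 0.12892038 0.30123145] [-1.79980541e+02 -5.85755192e-03  9.40143819e+01]
[[ 0.998  0.067  0.018  0.494]
 [ 0.07  -0.965 -0.253  0.202]
 [ 0.     0.253 -0.967  0.48 ]
 [ 0.     0.     0.     1.   ]]
w red [306 131  83 111 636] (array([0.5953, 0.1265]), array([0.129 , 0.1828]), np.float32(3.81)) depth med [0.6408 0.1927 0.0131]
w red [255 140   8   6  28] (array([0.4514, 0.191 ]), array([0.0056, 0.0112]), np.float32(67.68)) depth med [0.4542 0.1913 0.0372]
w red [332 179  26  26 497] (array([0.5952, 0.1211]), array([0.0397, 0.0401]), np.float32(-39.49)) depth med [0.5951 0.1214 0.013 ]
w red [305 212  52  36 225] (array([0.5809, 0.054 ]), array([0.0625, 0.0894]), np.float32(-86.06)) depth med [0.5566 0.0267 0.0129]
w blue [305 290  21   2  41] (array([ 0.5649, -0.0625]), array([0.002 , 0.0361]), np.float32(-86.1)) depth med [ 0.5646 -0.0623  0.0124]
w blue [344 290  28   3  58] (array([ 0.6418, -0.0584]), array([0.004 , 0.0493]), np.float32(-86.28)) depth med [ 0.6424 -0.0573  0.0127]
w blue [300 341   3  35  66] (array([ 0.5521, -0.2113]), array([0.004 , 0.0799]), np.float
[... 1694 characters left out ...]
8 375  16   9  46] (array([ 0.7809, -0.1604]), array([0.0162, 0.0229]), np.float32(-87.3)) depth med [0.5353 0.15   0.426 ]
n 10 twist 0.002
[np.float64(-0.84), np.float64(0.21), np.float64(0.05)]
[np.float64(-0.84), np.float64(0.21), np.float64(0.05)]
[np.float64(-0.84), np.float64(0.21), np.float64(0.05)]
[np.float64(-0.84), np.float64(0.21), np.float64(0.05)]
[np.float64(-0.84), np.float64(0.21), np.float64(0.05)]
[np.float64(-0.84), np.float64(0.21), np.float64(0.05)]
[np.float64(-0.84), np.float64(0.21), np.float64(0.05)]
[np.float64(-0.84), np.float64(0.21), np.float64(0.05)]
[np.float64(-0.84), np.float64(0.21), np.float64(0.05)]
[np.float64(-0.84), np.float64(0.21), np.float64(0.05)]
```

View pics/w1.png

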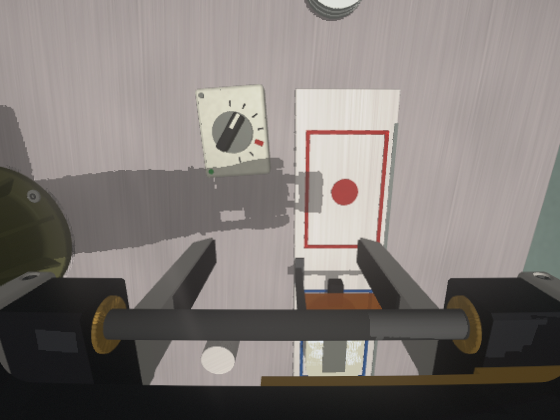

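Pointer is at (238,120), the mark at (259,142), the knob axis about (232,132), and the red disc at (344,191) → (0.596,0.121). These agree with the top view. Next I look over the pot's rear lug.

Call:
step_arm:
  deltas:
    - {"dp": [-0.98,0.2,0.1]}
    - {"dp": [-0.98,0.2,0.1]}
    - {"dp": [-0.98,0.2,0.1]}
    - {"dp": [-0.98,0.2,0.1]}
    - {"dp": [-0.98,0.2,0.1]}
    - {"dp": [-0.98,0.2,0.1]}
    - {"dp": [-0.98,0.2,0.1]}
    - {"dp": [-0.98,0.2,0.1]}
    - {"dp": [-0.98,0.2,0.1]}
    - {"dp": [-0.98,0.2,0.1]}
    - {"dp": [-0.98,0.2,0.1]}

```text
invalid input at $.deltas[0]: expected keys dp, twist
```

Call:
step_arm:
  deltas:
    - {"dp": [0,0,0]}
    - {"dp": [0,0,0]}

```text
invalid input at $.deltas[0]: expected keys dp, twist
```

Run:
```python
from meas import *
o=ctrl.get_obs(); print(o['ee_pos'],np.degrees(o['eef_rot']))
a=cam('wrist'); np.savez('w2.npz',**dict(zip(('im','d','K','D','T'),a)))
cv2.imwrite('pics/w2.png',a[0][...,::-1]); analyse(*a,'w')
im,d,K,D,T=a
for r in ctrl.cut_out('wrist','pot')[:1]:
    p=pix(r['pixels']); print('pot',r['conf'],rect(on_plane(p,.06,K,D,T)),np.median(by_depth(p,d,K,D,T),0))
for r in ctrl.cut_out('wrist','lug_b')[:3]: print(r['conf'],np.array(r['rect'])*[560,420,560,420],r['pixels'].sum())
```

```text
[0.49979286 0.12943111 0.30120897] [-1.79976369e+02 -7.18902482e-03  9.40750270e+01]
w red [306 131  83 111 654] (array([0.5953, 0.1272]), array([0.1289, 0.1828]), np.float32(3.83)) depth med [0.6394 0.1996 0.013 ]
w red [255 140   8   5  27] (array([0.4512, 0.1905]), array([0.0054, 0.0114]), np.float32(75.9)) depth med [0.4538 0.1915 0.0377]
w red [332 180  26  25 502] (array([0.5953, 0.1213]), array([0.0402, 0.0409]), np.float32(50.57)) depth med [0.5954 0.1215 0.013 ]
w red [305 212  52  36 191] (array([0.5807, 0.0547]), array([0.0625, 0.0894]), np.float32(-86.0)) depth med [0.546  0.0274 0.013 ]
w blue [305 290  20   2  40] (array([ 0.5639, -0.062 ]), array([0.002 , 0.0344]), np.float32(-86.04)) depth med [ 0.5637 -0.0617  0.0125]
w blue [344 290  28   3  63] (array([ 0.6417, -0.0577]), array([0.0041, 0.0492]), np.float32(-86.18)) depth med [ 0.6436 -0.0571  0.0127]
w blue [300 341   3  35  68] (array([ 0.5521, -0.2107]), array([0.0039, 0.0799]), np.float32(4.83)) depth med [ 0.5516 -0.2079  0.0127]
w blue [362 341   6  35  80] (array([ 0.6753, -0.2026]), array([0.0045, 0.0801]),
[... 1550 characters left out ...]
211]
w amber [ 92 318  14  35 146] (array([ 0.2187, -0.116 ]), array([0.0187, 0.0623]), np.float32(7.7)) depth med [0.449  0.1502 0.419 ]
w amber [475 321   3   6  12] (array([ 0.8046, -0.0526]), array([0.0031, 0.0094]), np.float32(14.41)) depth med [0.5444 0.161  0.4182]
w amber [468 329  13  24 109] (array([ 0.8134, -0.0841]), array([0.0142, 0.0432]), np.float32(-3.69)) depth med [0.5448 0.1562 0.4193]
w amber [446 375  15   9  43] (array([ 0.7922, -0.1559]), array([0.0163, 0.0228]), np.float32(-69.39)) depth med [0.5363 0.1506 0.4252]
pot 0.65 (array([0.4205, 0.2026]), array([0.0974, 0.1238]), np.float32(8.57)) [0.41809118 0.20576889 0.036075  ]
0.55 [304.472 278.082 362.208 372.582] 2155
```

View pics/w2.png

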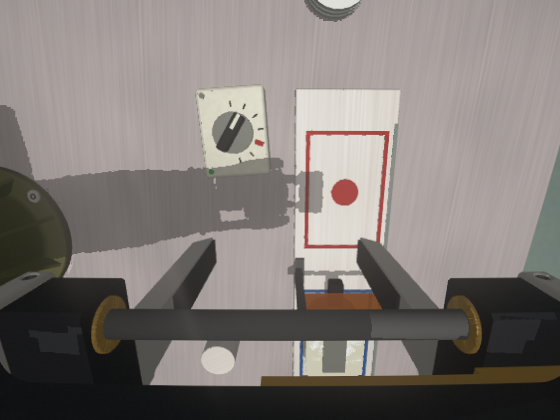

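The move was refused because the twist key was missing, so this view is the same as before. I'm redoing the move.

Call:
step_arm:
  deltas:
    - {"dp": [-0.98,0.2,0.1],"twist": 0}
    - {"dp": [-0.98,0.2,0.1],"twist": 0}
    - {"dp": [-0.98,0.2,0.1],"twist": 0}
    - {"dp": [-0.98,0.2,0.1],"twist": 0}
    - {"dp": [-0.98,0.2,0.1],"twist": 0}
    - {"dp": [-0.98,0.2,0.1],"twist": 0}
    - {"dp": [-0.98,0.2,0.1],"twist": 0}
    - {"dp": [-0.98,0.2,0.1],"twist": 0}
    - {"dp": [-0.98,0.2,0.1],"twist": 0}
    - {"dp": [-0.98,0.2,0.1],"twist": 0}
    - {"dp": [-0.98,0.2,0.1],"twist": 0}
    - {"dp": [0,0,0],"twist": 0}

```text
time_s: 4.5
ee_pos: [0.618, -0.2981, 0.255]
eef_rot: [-3.139, -0.001, 1.639]
force: [0.2, -0.3, -1.1]
grip_width: 0.0943
grip_force: 0.0
```

```bash
sleep 0
python3 - <<'E'
from meas import *
o=ctrl.get_obs(); print(o['time_s'],o['ee_pos'],np.degrees(o['eef_rot']))
a=cam('wrist'); np.savez('w2.npz',**dict(zip(('im','d','K','D','T'),a)))
cv2.imwrite('pics/w2b.png',a[0][...,::-1]); analyse(*a,'w')
im,d,K,D,T=a
for r in ctrl.cut_out('wrist','pot')[:1]:
    p=pix(r['pixels']); print('pot',r['conf'],rect(on_plane(p,.06,K,D,T)),np.median(by_depth(p,d,K,D,T),0))
E
```

```text
4.5 [ 0.61800049 -0.2980779   0.25497451] [-1.79852107e+02 -5.96955632e-02  9.38835773e+01]
w blue [239   3  16  28 134] (array([ 0.5433, -0.0733]), array([0.0165, 0.0367]), np.float32(-27.41)) depth med [ 0.5435 -0.0687  0.013 ]
w blue [293   2  46 154 770] (array([ 0.6476, -0.1514]), array([0.0575, 0.1945]), np.float32(2.47)) depth med [ 0.6691 -0.139   0.0131]
w blue [243 111   4  35  99] (array([ 0.5524, -0.2174]), array([0.0042, 0.046 ]), np.float32(1.99)) depth med [ 0.5524 -0.2185  0.013 ]
w blue [261 153  13   4  36] (array([ 0.5859, -0.2516]), array([0.0042, 0.0172]), np.float32(-86.16)) depth med [ 0.5866 -0.2511  0.0127]
w blue [167 255  14  15  57] (array([ 0.4444, -0.4274]), array([0.0055, 0.0336]), np.float32(-41.92)) depth med [ 0.4728 -0.3928  0.0845]
w dark [    0   241   560   179 33659] (array([ 0.6182, -0.5349]), array([0.3365, 0.9887]), np.float32(-85.91)) depth med [ 0.578  -0.2757  0.3865]
w dark [  358   248   202   127 11339] (array([ 0.8996, -0.4876]), array([0.1895, 0.379 ]), np.float32(82.68)) depth med [ 0.6658 -0.2682  0.37  ]
w dark [ 23 277   7   3  14
[... 493 characters left out ...]
med [ 0.5676 -0.2768  0.3724]
w amber [473 309   6  10  25] (array([ 0.8781, -0.435 ]), array([0.004 , 0.0167]), np.float32(35.81)) depth med [ 0.6632 -0.2651  0.3704]
w amber [474 319   7   8  27] (array([ 0.8844, -0.4486]), array([0.0062, 0.0142]), np.float32(41.17)) depth med [ 0.6629 -0.2666  0.372 ]
w amber [466 328  15  25 123] (array([ 0.8906, -0.4769]), array([0.0153, 0.0394]), np.float32(-6.58)) depth med [ 0.6634 -0.2719  0.373 ]
w amber [439 368  69  16 494] (array([ 0.9019, -0.5358]), array([0.0241, 0.099 ]), np.float32(-83.46)) depth med [ 0.6594 -0.2766  0.3789]
pot 0.85 (array([ 0.6038, -0.1723]), array([0.0994, 0.1971]), np.float32(4.42)) [ 0.60351884 -0.14892199  0.06021679]
```

View pics/w2b.png

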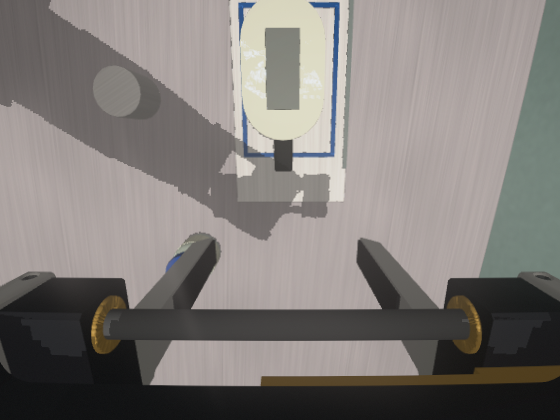

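Rear lug runs from (284,140) to its tip at (284,171); the oval lid is above it. Computing lug and pot geometry.

Run:
```python
from meas import *
f=np.load('w2.npz'); im,d,K,D,T=[f[k] for k in ('im','d','K','D','T')]
v=im.max(2); m=np.zeros(v.shape,bool); m[136:180,262:305]=v[136:180,262:305]<55
n,lab,st,_=cv2.connectedComponentsWithStats(m.astype(np.uint8)); i=1+st[1:,4].argmax(); m=lab==i
p=pix(m); print(st[i]); P=by_depth(p,d,K,D,T); top=P[P[:,2]>.047]; print('lug top',len(top),np.median(top,0),top[:,1].min(),top[:,1].max(),rect(top))
for y0 in range(-280,-225,8):
    q=top[(top[:,1]*1000>=y0)&(top[:,1]*1000<y0+8)]
    if len(q)>5: print(y0,q[:,0].min().round(4),q[:,0].max().round(4))
r=ctrl.cut_out('wrist','pot')[0]['pixels']
L=by_depth(pix(r),d,K,D,T); L=L[L[:,2]>.056]; print('lid',rect(L),np.median(L[:,2]))
u,s,vt=np.linalg.svd(L[:,:2]-L[:,:2].mean(0),full_matrices=False); print(vt[0],L[:,:2].mean(0))
```

```text
Traceback (most recent call last):
ValueError: attempt to get argmax of an empty sequence
```

Run:
```python
from meas import *
f=np.load('w2.npz'); im,d,K,D,T=[f[k] for k in ('im','d','K','D','T')]
vv,uu=np.mgrid[136:182,265:305]; p=np.c_[uu.ravel(),vv.ravel()]; P=by_depth(p,d,K,D,T)
v=im.max(2)[p[:,1],p[:,0]]; print(im.max(2)[155:170:5,265:305:3])
k=(P[:,2]>.044)&(P[:,2]<.056)&(v<90); top=P[k]; print('lug',k.sum(),np.median(top,0),rect(top),top[:,1].min())
for y0 in range(-280,-225,8):
    q=top[(top[:,1]*1000>=y0)&(top[:,1]*1000<y0+8)]
    if len(q)>5: print(y0,q[:,0].min().round(4),q[:,0].max().round(4))
r=ctrl.cut_out('wrist','pot')[0]['pixels']
L=by_depth(pix(r),d,K,D,T); L=L[L[:,2]>.056]; print('lid',rect(L),np.median(L[:,2]))
plan(0.6085,-0.256,0.10,93.9)
```

```text
[[148 149 147  74  70  71  71  71  72  95 148 146 145 145]
 [139 141 141 100  66  69  69  70  71 130 218 220 220 221]
 [139 140 141 110  62  63  63  68  69 163 219 219 221 222]]
lug 514 [ 0.60918325 -0.24855923  0.05184173] (array([ 0.6091, -0.2486]), array([0.0211, 0.0385]), np.float32(3.82)) -0.26830541488327786
-272 0.5996 0.6208
-264 0.5992 0.6206
-256 0.5988 0.6201
-248 0.5982 0.6195
-240 0.5978 0.619
-232 0.5977 0.6183
lid (array([ 0.6021, -0.1515]), array([0.0996, 0.1562]), np.float32(4.81)) 0.06030027030539187
n 5 twist 0.009
[np.float64(0.19), np.float64(-0.04), np.float64(0.79)]
[np.float64(0.19), np.float64(-0.04), np.float64(0.79)]
[np.float64(0.19), np.float64(-0.04), np.float64(0.79)]
[np.float64(0.19), np.float64(-0.04), np.float64(0.79)]
[np.float64(0.19), np.float64(-0.04), np.float64(0.79)]
```

Call:
step_arm:
  deltas:
    - {"dp": [0.2,-0.04,0.8],"twist": 0}
    - {"dp": [0.2,-0.04,0.8],"twist": 0}
    - {"dp": [0.2,-0.04,0.8],"twist": 0}
    - {"dp": [0.2,-0.04,0.8],"twist": 0}
    - {"dp": [0.2,-0.04,0.8],"twist": 0}
    - {"dp": [0,0,0],"twist": 0}
    - {"dp": [0,0,0],"twist": 0}

```text
time_s: 5.35
ee_pos: [0.6079, -0.2549, 0.0991]
eef_rot: [3.141, 0.001, 1.642]
force: [-0.2, 0.5, 0.4]
grip_width: 0.0939
grip_force: 0.0
```

Run:
```python
from h import *
o=ctrl.get_obs(); print(o['ee_pos'],np.degrees(o['eef_rot'])); plan(0.6093,-0.253,0.022,93.9)
```

```text
[ 0.60794706 -0.25486381  0.09913199] [1.79939848e+02 3.55094522e-02 9.41051289e+01]
n 3 twist 0.017
[np.float64(0.01), np.float64(0.01), np.float64(0.64)]
[np.float64(0.01), np.float64(0.01), np.float64(0.64)]
[np.float64(0.01), np.float64(0.01), np.float64(0.64)]
```

Down, then close gently on the lug.

Call:
step_arm:
  deltas:
    - {"dp": [0.02,0.01,0.64],"twist": 0}
    - {"dp": [0.02,0.01,0.64],"twist": 0}
    - {"dp": [0.01,0.01,0.63],"twist": 0}
    - {"dp": [0,0,0],"twist": 0}
    - {"dp": [0,0,0],"twist": 0}

```text
time_s: 5.85
ee_pos: [0.6094, -0.2539, 0.0235]
eef_rot: [3.139, 0.001, 1.641]
force: [0.4, -0.6, 0.0]
grip_width: 0.0942
grip_force: 0.0
```

Call:
step_arm:
  deltas:
    - {"dp": [0,0,0],"twist": 0}
    - {"dp": [0,0,0],"twist": 0}
    - {"dp": [0,0,0],"twist": 0}
    - {"dp": [0,0,0],"twist": 0}
    - {"dp": [0,0,0],"twist": 0}
    - {"dp": [0,0,0],"twist": 0}
    - {"dp": [0,0,0],"twist": 0}
    - {"dp": [0,0,0],"twist": 0}
  gripper: -1
  squeeze: 15

```text
time_s: 6.65
ee_pos: [0.6084, -0.2535, 0.021]
eef_rot: [-3.142, -0.0, 1.641]
force: [-1.3, -0.3, 0.5]
grip_width: 0.0334
grip_force: 0.0
```

Run:
```python
from h import *
o=ctrl.get_obs(); print(o['time_s'],o['ee_pos'],np.degrees(o['eef_rot']),o['force'])
y=np.array([-np.sin(np.radians(3.9)),np.cos(np.radians(3.9))]); g=np.array([.603,-.0165]); red=np.array([.596,.1213])
e=o['ee_pos'][:2]; print('grip along from guard',(e-g)@y,'lateral from red axis',(e-red)@[y[1],-y[0]])
```

```text
6.65 [ 0.60840522 -0.25349092  0.02101644] [-1.79996396e+02 -1.55285990e-03  9.40182700e+01] [-1.25288309 -0.28337337  0.52679568]
grip along from guard -0.23680975009220492 lateral from red axis -0.013115019938789737
```

Call:
step_arm:
  deltas:
    - {"dp": [0,0,0],"twist": 0}
    - {"dp": [0,0,0],"twist": 0}
    - {"dp": [0,0,0],"twist": 0}
    - {"dp": [0,0,0],"twist": 0}

```text
time_s: 7.05
ee_pos: [0.6085, -0.2535, 0.021]
eef_rot: [3.141, 0.0, 1.641]
force: [1.5, -0.5, -1.8]
grip_width: 0.0246
grip_force: 15.0
```

Call:
step_arm:
  deltas:
    - {"dp": [0.1,0.007,0],"twist": 0}
    - {"dp": [0.2,0.014,0],"twist": 0}
    - {"dp": [0.25,0.018,0],"twist": 0}
    - {"dp": [0.25,0.018,0],"twist": 0}
    - {"dp": [0.25,0.018,0],"twist": 0}
    - {"dp": [0.25,0.018,0],"twist": 0}
    - {"dp": [0.25,0.018,0],"twist": 0}
    - {"dp": [0.25,0.018,0],"twist": 0}

```text
time_s: 7.85
ee_pos: [0.6085, -0.1803, 0.0211]
eef_rot: [-3.142, -0.0, 1.641]
force: [0.2, -2.7, -1.2]
grip_width: 0.0236
grip_force: 15.0
```

Call:
step_arm:
  deltas:
    - {"dp": [0.25,0.018,0],"twist": 0}
    - {"dp": [0.25,0.018,0],"twist": 0}
    - {"dp": [0.25,0.018,0],"twist": 0}
    - {"dp": [0.25,0.018,0],"twist": 0}
    - {"dp": [0.25,0.018,0],"twist": 0}
    - {"dp": [0.25,0.018,0],"twist": 0}
    - {"dp": [0.25,0.018,0],"twist": 0}
    - {"dp": [0.25,0.018,0],"twist": 0}
    - {"dp": [0.25,0.018,0],"twist": 0}
    - {"dp": [0.25,0.018,0],"twist": 0}
    - {"dp": [0.15,0.01,0],"twist": 0}
    - {"dp": [0,0,0],"twist": 0}

```text
time_s: 9.05
ee_pos: [0.6086, -0.0738, 0.021]
eef_rot: [-3.141, -0.001, 1.642]
force: [-0.3, 1.8, -1.4]
grip_width: 0.0238
grip_force: 15.0
```

Call:
step_arm:
  deltas:
    - {"dp": [0,0,0],"twist": 0}
    - {"dp": [0,0,0],"twist": 0}
    - {"dp": [0,0,0],"twist": 0}
    - {"dp": [0,0,0],"twist": 0}
    - {"dp": [0,0,0],"twist": 0}
    - {"dp": [0,0,0],"twist": 0}
  gripper: 0.5

```text
time_s: 9.65
ee_pos: [0.6087, -0.0751, 0.021]
eef_rot: [-3.142, -0.0, 1.641]
force: [0.2, 0.7, 0.7]
grip_width: 0.0682
grip_force: 0.0
```

Run:
```python
from meas import *
o=ctrl.get_obs(); print(o['time_s'],o['ee_pos'],o['grip_width'])
for n in ('top',):
    a=cam(n); im,d,K,D,T=a; cv2.imwrite('pics/top1.png',cv2.resize(im[120:300,160:440,::-1],None,fx=2.5,fy=2.5))
    L=by_depth(pix(ctrl.cut_out(n,'pot')[0]['pixels']),d,K,D,T); L=L[(L[:,2]>.056)&(L[:,2]<.065)]; print('lid',rect(L))
    h,s,v=cv2.split(cv2.cvtColor(im,cv2.COLOR_RGB2HSV)); p=pix((v<70)&(d>0)); P=by_depth(p,d,K,D,T)
    k=(P[:,2]>.046)&(P[:,2]<.057)&(P[:,1]>.09)&(P[:,1]<.2)&(abs(P[:,0]-.6)<.04); print('lug',k.sum(),rect(P[k]),P[k].mean(0))
```

```text
9.65 [ 0.60865067 -0.07513863  0.02103323] 0.06820782149271942
lid (array([0.6025, 0.0485]), array([0.1025, 0.127 ]), np.float32(0.69))
lug 114 (array([0.5953, 0.135 ]), array([0.0216, 0.0359]), np.float32(2.72)) [0.59436559 0.13445869 0.05186743]
```

View pics/top1.png

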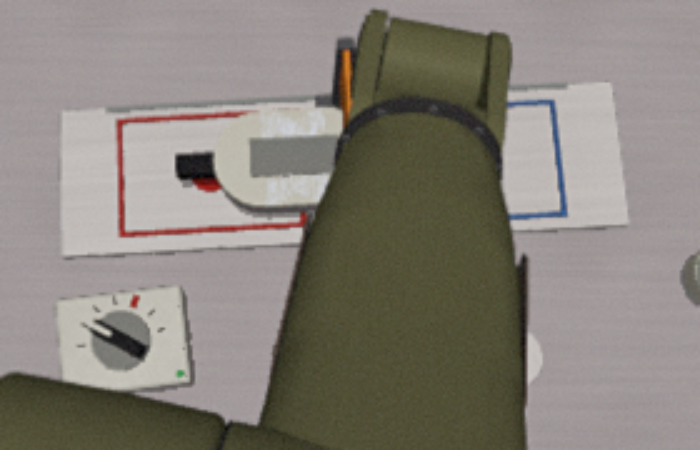

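Pot slid under the guard; the front lug shows at (195,167) in the crop → (0.595,0.135). Over the guard to grip it.

Call:
step_arm:
  deltas:
    - {"dp": [0,0,-0.5],"twist": 0}
    - {"dp": [0,0,-1],"twist": 0}
    - {"dp": [0,0,-1],"twist": 0}
    - {"dp": [0,0,-1],"twist": 0}
    - {"dp": [0,0,-1],"twist": 0}
    - {"dp": [0,0,-1],"twist": 0}
    - {"dp": [0,0,-0.5],"twist": 0}
    - {"dp": [0,0,0],"twist": 0}
  gripper: 1

```text
time_s: 10.55
ee_pos: [0.6095, -0.0752, 0.2643]
eef_rot: [3.136, 0.001, 1.641]
force: [0.2, 0.2, -1.2]
grip_width: 0.0942
grip_force: 0.0
```

Call:
step_arm:
  deltas:
    - {"dp": [0.8,0,0],"twist": 0}
    - {"dp": [0.8,0,0],"twist": 0}
    - {"dp": [0.8,0,0],"twist": 0}
    - {"dp": [0.8,0,0],"twist": 0}
    - {"dp": [0.9,0,0],"twist": 0}
    - {"dp": [0,0,0],"twist": 0}
    - {"dp": [0,0,0],"twist": 0}
    - {"dp": [0,0,0],"twist": 0}

```text
time_s: 11.35
ee_pos: [0.5971, 0.0877, 0.2602]
eef_rot: [-3.141, 0.0, 1.64]
force: [-0.2, 0.2, 0.5]
grip_width: 0.094
grip_force: 0.0
```

```bash
cat > pot.py <<'E'
from meas import *
def lugtop(a,x,y,rx=.03,ry=.035):
    im,d,K,D,T=a; v=im.max(2); p=pix((v<90)&(d>0)); P=by_depth(p,d,K,D,T)
    k=(P[:,2]>.044)&(P[:,2]<.057)&(abs(P[:,0]-x)<rx)&(abs(P[:,1]-y)<ry); return P[k]
E
python3 - <<'E'
from pot import *
o=ctrl.get_obs(); print(o['time_s'],o['ee_pos'],np.degrees(o['eef_rot']))
a=cam('wrist'); cv2.imwrite('pics/w3.png',a[0][...,::-1]); np.savez('w3.npz',**dict(zip(('im','d','K','D','T'),a)))
P=lugtop(a,.595,.135); print(len(P),rect(P),P[:,:].mean(0))
for y0 in range(104,168,8):
    q=P[(P[:,1]*1000>=y0)&(P[:,1]*1000<y0+8)]
    if len(q)>5: print(y0,q[:,0].min().round(4),q[:,0].max().round(4))
plan(.595,.131,.022,94)
analyse(*a,'w3')
E
```

```text
11.35 [0.59713277 0.08766592 0.26024541] [-1.79938422e+02  1.03187427e-02  9.39775533e+01]
521 (array([0.5941, 0.133 ]), array([0.0215, 0.0393]), np.float32(3.95)) [0.59400339 0.13326867 0.0517317 ]
112 0.5843 0.6061
120 0.5838 0.6056
128 0.5833 0.605
136 0.5828 0.6044
144 0.5822 0.6038
152 0.5849 0.6032
n 7 twist -0.002
[np.float64(0.16), np.float64(0.0), np.float64(0.85)]
[np.float64(0.16), np.float64(0.0), np.float64(0.85)]
[np.float64(0.16), np.float64(0.0), np.float64(0.85)]
[np.float64(0.16), np.float64(0.0), np.float64(0.85)]
[np.float64(0.16), np.float64(0.0), np.float64(0.85)]
[np.float64(0.16), np.float64(0.0), np.float64(0.85)]
[np.float64(0.16), np.float64(0.0), np.float64(0.85)]
w3 red [241  94  93 134 932] (array([0.5953, 0.1217]), array([0.129 , 0.1931]), np.float32(4.01)) depth med [0.6297 0.1873 0.0129]
w3 red [180 103   9   7  40] (array([0.4451, 0.1926]), array([0.0061, 0.0123]), np.float32(75.74)) depth med [0.454  0.1909 0.0372]
w3 red [274 154   5   6  14] (array([0.5782, 0.1315]), array([0.0043, 0.0082]), np.float32(-7.89)) depth med [0.5784 0.1302 0.013 ]
w3 r
[... 1095 characters left out ...]
0.1648]
w3 dark [464 327   5  12  26] (array([ 0.8966, -0.1169]), array([0.0047, 0.0204]), np.float32(0.19)) depth med [0.6417 0.1142 0.375 ]
w3 amber [ 225  278  123   31 3464] (array([ 0.6046, -0.0377]), array([0.0443, 0.1627]), np.float32(-86.02)) depth med [ 0.6031 -0.0161  0.1381]
w3 amber [ 92 309  22  44 369] (array([ 0.3495, -0.1163]), array([0.0297, 0.069 ]), np.float32(10.83)) depth med [0.5467 0.1077 0.3771]
w3 amber [469 334  12  19  94] (array([ 0.8767, -0.0994]), array([0.0109, 0.0307]), np.float32(-8.41)) depth med [0.6424 0.1141 0.3784]
w3 amber [ 445  367  115   17 1393] (array([ 0.9312, -0.1516]), array([0.0268, 0.1718]), np.float32(-85.96)) depth med [0.6479 0.1099 0.384 ]
```

View pics/w3.png

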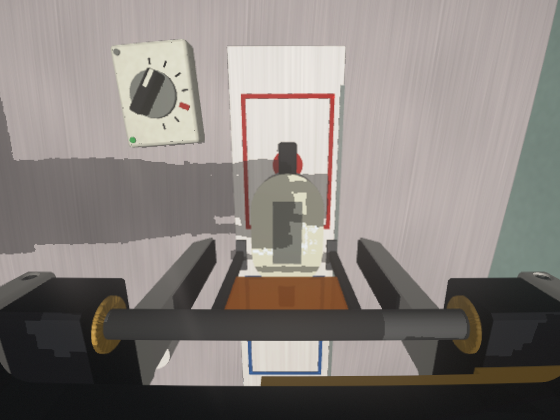

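The front lug at (288,157) is over the red disc, and its yaw of 3.95° matches the zone's 4.0°. Descending and gripping.

Call:
step_arm:
  deltas:
    - {"dp": [0.16,0,0.85],"twist": 0}
    - {"dp": [0.16,0,0.85],"twist": 0}
    - {"dp": [0.16,0,0.85],"twist": 0}
    - {"dp": [0.16,0,0.85],"twist": 0}
    - {"dp": [0.16,0,0.85],"twist": 0}
    - {"dp": [0.16,-0.01,0.85],"twist": 0}
    - {"dp": [0.17,-0.01,0.85],"twist": 0}
    - {"dp": [0,0,0],"twist": 0}
    - {"dp": [0,0,0],"twist": 0}

```text
time_s: 12.3
ee_pos: [0.5935, 0.1329, 0.0237]
eef_rot: [-3.141, 0.0, 1.64]
force: [0.3, -0.9, 0.4]
grip_width: 0.0944
grip_force: 0.0
```

Call:
step_arm:
  deltas:
    - {"dp": [0,0,0],"twist": 0}
    - {"dp": [0,0,0],"twist": 0}
    - {"dp": [0,0,0],"twist": 0}
    - {"dp": [0,0,0],"twist": 0}
    - {"dp": [0,0,0],"twist": 0}
    - {"dp": [0,0,0],"twist": 0}
    - {"dp": [0,0,0],"twist": 0}
    - {"dp": [0,0,0],"twist": 0}
    - {"dp": [0,0,0],"twist": 0}
    - {"dp": [0,0,0],"twist": 0}
    - {"dp": [0,0,0],"twist": 0}
    - {"dp": [0,0,0],"twist": 0}
  gripper: -1

```text
time_s: 13.5
ee_pos: [0.5933, 0.1336, 0.023]
eef_rot: [3.141, -0.0, 1.641]
force: [0.9, 0.6, -0.2]
grip_width: 0.0238
grip_force: 15.0
```

Call:
step_arm:
  deltas:
    - {"dp": [0.1,0,0],"twist": 0}
    - {"dp": [0.2,0,0],"twist": 0}
    - {"dp": [0.25,0,0],"twist": 0}
    - {"dp": [0.25,0,0],"twist": 0}
    - {"dp": [0.25,0,0],"twist": 0}
    - {"dp": [0.25,0,0],"twist": 0}
    - {"dp": [0.25,0,0],"twist": 0}
    - {"dp": [0.25,0,0],"twist": 0}
    - {"dp": [0.25,0,0],"twist": 0}
    - {"dp": [0.15,0,0],"twist": 0}
    - {"dp": [0.05,0,0],"twist": 0}
    - {"dp": [0,0,0],"twist": 0}

```text
time_s: 14.7
ee_pos: [0.5868, 0.2241, 0.023]
eef_rot: [3.141, -0.001, 1.641]
force: [-0.2, 3.4, -1.3]
grip_width: 0.0237
grip_force: 15.0
```

Run:
```python
from pot import *
o=ctrl.get_obs(); print(o['time_s'],o['ee_pos'])
for n in ('scene','top'):
    a=cam(n); np.savez(n+'2.npz',**dict(zip(('im','d','K','D','T'),a))); im,d,K,D,T=a
    cv2.imwrite(f'pics/{n}2.png',im[...,::-1])
    p=pix(ctrl.cut_out(n,'pot')[0]['pixels']); L=by_depth(p,d,K,D,T); L=L[(L[:,2]>.056)&(L[:,2]<.065)]; print(n,'lid',rect(L))
    P=lugtop(a,.602,.02,.03,.02); print('rear lug',len(P),rect(P) if len(P)>3 else 0, P.min(0) if len(P) else 0)
```

```text
14.7 [0.58679669 0.22406606 0.02302323]
scene lid (array([0.6106, 0.1367]), array([0.0985, 0.1481]), np.float32(45.81))
rear lug 64 (array([0.6067, 0.0113]), array([0.022 , 0.0235]), np.float32(87.34)) [5.94857116e-01 9.01890739e-05 4.41086451e-02]
top lid (array([0.5967, 0.1089]), array([0.1006, 0.1619]), np.float32(3.98))
rear lug 133 (array([0.6026, 0.0208]), array([0.0229, 0.0367]), np.float32(3.97)) [0.59005947 0.00270819 0.04410825]
```

Release, rise and check from the wrist camera (moving back toward the guard above it).

Call:
step_arm:
  deltas:
    - {"dp": [0,0,0],"twist": 0}
    - {"dp": [0,0,0],"twist": 0}
    - {"dp": [0,0,0],"twist": 0}
    - {"dp": [0,0,0],"twist": 0}
    - {"dp": [0,0,0],"twist": 0}
    - {"dp": [0,0,0],"twist": 0}
  gripper: 0.5

```text
time_s: 15.5
ee_pos: [0.5869, 0.2233, 0.0231]
eef_rot: [3.142, 0.0, 1.641]
force: [-0.7, 0.2, -0.5]
grip_width: 0.0683
grip_force: 0.0
```

Call:
step_arm:
  deltas:
    - {"dp": [0,0,-0.5],"twist": 0}
    - {"dp": [0,0,-1],"twist": 0}
    - {"dp": [0,0,-1],"twist": 0}
    - {"dp": [0,0,-1],"twist": 0}
    - {"dp": [0,0,-1],"twist": 0}
    - {"dp": [0,0,-1],"twist": 0}
    - {"dp": [-0.5,0,-0.5],"twist": 0}
    - {"dp": [-0.5,0,-0.5],"twist": 0}
    - {"dp": [-0.6,0,0],"twist": 0}
    - {"dp": [0,0,0],"twist": 0}
    - {"dp": [0,0,0],"twist": 0}
    - {"dp": [0,0,0],"twist": 0}

```text
time_s: 16.7
ee_pos: [0.5912, 0.1603, 0.2826]
eef_rot: [-3.141, -0.0, 1.642]
force: [0.0, 0.2, 0.2]
grip_width: 0.0699
grip_force: 0.0
```

Run:
```python
from pot import *
o=ctrl.get_obs(); print(o['time_s'],o['ee_pos'],np.degrees(o['eef_rot']))
a=cam('wrist'); im,d,K,D,T=a; cv2.imwrite('pics/w4.png',im[...,::-1]); np.savez('w4.npz',**dict(zip(('im','d','K','D','T'),a)))
P=lugtop(a,.588,.225); print('front lug',len(P),rect(P),P[:,1].max())
p=pix(ctrl.cut_out('wrist','pot')[0]['pixels']); L=by_depth(p,d,K,D,T); L=L[(L[:,2]>.056)&(L[:,2]<.065)]; print('lid',rect(L))
h,s,v=cv2.split(cv2.cvtColor(im,cv2.COLOR_RGB2HSV)); p=pix(((h<6)|(h>174))&(s>130)&(v>50)); Q=on_plane(p,.012,K,D,T)
k=(abs(Q[:,0]-.595)<.08)&(abs(Q[:,1]-.12)<.11); print('red',rect(Q[k]))
ctrl.camera('top')
a=cam('top'); im,d,K,D,T=a
p=pix(ctrl.cut_out('top','pot')[0]['pixels']); L=by_depth(p,d,K,D,T); L=L[(L[:,2]>.056)&(L[:,2]<.065)]; print('top lid',rect(L))
P=lugtop(a,.602,.02,.03,.03);print('rear',rect(P) if len(P)>3 else 0);P=lugtop(a,.588,.225);print('front',rect(P) if len(P)>3 else 0)
```

```text
16.7 [0.59118658 0.1602921  0.28263592] [-1.79958906e+02 -3.01491271e-03  9.40512171e+01]
front lug 457 (array([0.5862, 0.2226]), array([0.021 , 0.0392]), np.float32(4.3)) 0.24269765639577728
lid (array([0.5943, 0.1208]), array([0.1003, 0.1635]), np.float32(4.27))
red (array([0.5954, 0.1203]), array([0.1286, 0.1934]), np.float32(3.94))
top lid (array([0.6055, 0.0765]), array([0.0955, 0.1054]), np.float32(-72.09))
rear (array([0.6015, 0.0219]), array([0.0232, 0.0385]), np.float32(1.51))
front 0
```

View pics/w4.png

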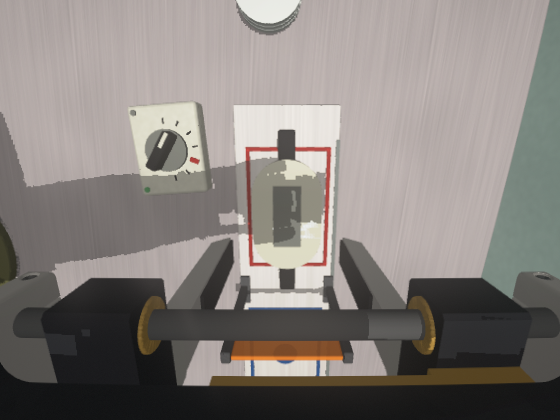

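The pot is within about 1 mm of the red outline's centre and square. Now measuring the knob: bar at (161,148) with its white end up-right, red mark at (194,160).

```bash
cat > knob.py <<'E'
from meas import *
def knob(a):
    im,d,K,D,T=a; vv,uu=np.mgrid[0:250,60:560]; p=np.c_[uu.ravel(),vv.ravel()]; p=p[d[p[:,1],p[:,0]]>0]
    P=by_depth(p,d,K,D,T); hsv=cv2.cvtColor(im,cv2.COLOR_RGB2HSV)[p[:,1],p[:,0]].astype(int)
    near=np.hypot(P[:,0]-.415,P[:,1]-.2)<.06
    b=near&(abs(P[:,2]-.07)<.006); B=P[b]; print('bar',b.sum(),np.median(B[:,2]).round(4),rect(B))
    w=b&(hsv[:,2]>120); W=P[w]; print('white',w.sum(),W.mean(0).round(4))
    k=near&(abs(P[:,2]-.044)<.004); print('disc',k.sum(),np.median(P[k][:,2]),rect(np.r_[P[k],B]))
    c=near&(abs(P[:,2]-.036)<.003); print('ctrl',rect(P[c]))
    m=near&((hsv[:,0]<8)|(hsv[:,0]>172))&(hsv[:,1]>110)&(abs(P[:,2]-.037)<.006); M=on_plane(p[m],.036,K,D,T).mean(0); print('mark',m.sum(),M.round(4),np.median(P[m][:,2]))
    cen=np.array(rect(B)[0]); wa=W.mean(0)[:2]-cen; ma=M[:2]-cen
    A=lambda v:np.degrees(np.arctan2(v[1],v[0]))
    l=np.linalg.svd(B[:,:2]-B[:,:2].mean(0),full_matrices=False)[2][0]; l*=np.sign(l@wa)
    print('axis',cen,'pointer dir',A(wa).round(1),'bar dir',A(l).round(1),'mark dir',A(ma).round(1),'dist',np.linalg.norm(ma).round(4))
E
python3 - <<'E'
from knob import *
for n in ('w1','w3','w4','top0'):
    f=np.load(n+'.npz'); print(n); knob([f[k] for k in ('im','d','K','D','T')])
E
```

```text
w1
bar 469 0.0697 (array([0.4149, 0.2028]), array([0.0155, 0.056 ]), np.float32(-26.96))
white 72 [0.4215 0.2168 0.0707]
disc 848 0.04388712307253284 (array([0.4153, 0.2034]), array([0.0576, 0.06  ]), np.float32(57.32))
ctrl (array([0.4155, 0.1999]), array([0.0987, 0.1192]), np.float32(8.1))
mark 32 [0.4535 0.191  0.036 ] 0.03712866452571528
axis [0.4149 0.2028] pointer dir 64.7 bar dir 63.2 mark dir -17.0 dist 0.0404
w3
bar 675 0.0695 (array([0.4148, 0.2026]), array([0.016 , 0.0567]), np.float32(-25.86))
white 114 [0.4198 0.2142 0.0703]
disc 885 0.04375745132233316 (array([0.4151, 0.2041]), array([0.0575, 0.059 ]), np.float32(42.99))
ctrl (array([0.4148, 0.2   ]), array([0.099 , 0.1198]), np.float32(8.25))
mark 45 [0.4537 0.1909 0.036 ] 0.037274579990920154
axis [0.4148 0.2026] pointer dir 66.8 bar dir 63.1 mark dir -16.8 dist 0.0406
w4
bar 497 0.0696 (array([0.4142, 0.203 ]), array([0.0158, 0.056 ]), np.float32(-26.91))
white 81 [0.4218 0.2174 0.0705]
disc 797 0.0437772362003323 (array([0.4155, 0.2036]), array([0.0572, 0.0591]), np.float32(49.62))
ctrl (array([0.4158, 0.2001]), array([0.0987, 0.1195]), np.float32(8.86))
mark 37 [0.4532 0.1913 0.036 ] 0.037170821418401445
axis [0.4142 0.203 ] pointer dir 62.2 bar dir 63.6 mark dir -16.8 dist 0.0407
top0
bar 9 0.0686 (array([0.4307, 0.2222]), array([0.0027, 0.0113]), np.float32(1.74))
white 2 [0.4293 0.2268 0.0697]
disc 86 0.043355676932516296 (array([0.446, 0.202]), array([0.0299, 0.0859]), np.float32(4.83))
ctrl (array([0.451, 0.2  ]), array([0.0359, 0.1114]), np.float32(0.93))
mark 12 [0.4554 0.1918 0.036 ] 0.03708649512937057
axis [0.4307 0.2222] pointer dir 106.6 bar dir 89.3 mark dir -50.9 dist 0.0391
```

Run:
```python
from h import *
plan(.4147,.2028,.13,63.2)
```

```text
n 8 twist 0.964
[np.float64(0.17), np.float64(-0.54), np.float64(0.48)]
[np.float64(0.14), np.float64(-0.55), np.float64(0.48)]
[np.float64(0.1), np.float64(-0.56), np.float64(0.48)]
[np.float64(0.06), np.float64(-0.56), np.float64(0.48)]
[np.float64(0.02), np.float64(-0.57), np.float64(0.48)]
[np.float64(-0.02), np.float64(-0.57), np.float64(0.48)]
[np.float64(-0.05), np.float64(-0.57), np.float64(0.48)]
[np.float64(-0.09), np.float64(-0.56), np.float64(0.48)]
```

Call:
step_arm:
  deltas:
    - {"dp": [0.17,-0.54,0.48],"twist": 0.964}
    - {"dp": [0.14,-0.55,0.48],"twist": 0.964}
    - {"dp": [0.1,-0.56,0.48],"twist": 0.964}
    - {"dp": [0.06,-0.56,0.48],"twist": 0.964}
    - {"dp": [0.02,-0.57,0.48],"twist": 0.964}
    - {"dp": [-0.02,-0.57,0.48],"twist": 0.964}
    - {"dp": [-0.05,-0.57,0.48],"twist": 0.964}
    - {"dp": [-0.09,-0.56,0.48],"twist": 0.964}
    - {"dp": [0,0,0],"twist": 0}
    - {"dp": [0,0,0],"twist": 0}

```text
time_s: 17.95
ee_pos: [0.4151, 0.2029, 0.1299]
eef_rot: [3.141, -0.0, 1.104]
force: [0.6, 1.0, 0.4]
grip_width: 0.0705
grip_force: 0.0
```

Run:
```python
from h import *
o=ctrl.get_obs(); print(o['ee_pos'],np.degrees(o['eef_rot'])); plan(.4147,.2028,.049,63.2)
```

```text
[0.41505607 0.20289695 0.12993777] [ 1.79975256e+02 -2.06281079e-02  6.32795301e+01]
n 3 twist 0.007
[np.float64(-0.0), np.float64(-0.0), np.float64(0.67)]
[np.float64(-0.0), np.float64(-0.0), np.float64(0.67)]
[np.float64(-0.0), np.float64(-0.0), np.float64(0.67)]
```

Call:
step_arm:
  deltas:
    - {"dp": [0,0,0.67],"twist": 0}
    - {"dp": [0,0,0.67],"twist": 0}
    - {"dp": [0,0,0.66],"twist": 0}
    - {"dp": [0,0,0],"twist": 0}
    - {"dp": [0,0,0],"twist": 0}

```text
time_s: 18.45
ee_pos: [0.4158, 0.2027, 0.0505]
eef_rot: [3.141, -0.001, 1.103]
force: [-0.1, 0.1, 1.1]
grip_width: 0.0707
grip_force: 0.0
```

Call:
step_arm:
  deltas:
    - {"dp": [0,0,0],"twist": 0}
    - {"dp": [0,0,0],"twist": 0}
    - {"dp": [0,0,0],"twist": 0}
    - {"dp": [0,0,0],"twist": 0}
    - {"dp": [0,0,0],"twist": 0}
    - {"dp": [0,0,0],"twist": 0}
    - {"dp": [0,0,0],"twist": 0}
    - {"dp": [0,0,0],"twist": 0}
    - {"dp": [0,0,0],"twist": 0}
    - {"dp": [0,0,0],"twist": 0}
  gripper: -1
  squeeze: 25

```text
time_s: 19.45
ee_pos: [0.4151, 0.2025, 0.0495]
eef_rot: [3.141, -0.0, 1.103]
force: [3.8, -2.4, -2.4]
grip_width: 0.0148
grip_force: 25.0
```

Call:
step_arm:
  deltas:
    - {"dp": [0,0,0],"twist": 0.9}
    - {"dp": [0,0,0],"twist": 0.9}
    - {"dp": [0,0,0],"twist": 0.9}
    - {"dp": [0,0,0],"twist": 0.9}
    - {"dp": [0,0,0],"twist": 0.9}
    - {"dp": [0,0,0],"twist": 0.9}
    - {"dp": [0,0,0],"twist": 0.9}
    - {"dp": [0,0,0],"twist": 0.9}
    - {"dp": [0,0,0],"twist": 0.9}
    - {"dp": [0,0,0],"twist": 0.9}
    - {"dp": [0,0,0],"twist": 0.9}

```text
time_s: 20.55
ee_pos: [0.4149, 0.2027, 0.0495]
eef_rot: [-3.142, -0.0, 0.409]
force: [2.4, -0.2, -1.2]
grip_width: 0.0148
grip_force: 25.0
```

Call:
step_arm:
  deltas:
    - {"dp": [0,0,0],"twist": 0.9}
    - {"dp": [0,0,0],"twist": 0.9}
    - {"dp": [0,0,0],"twist": 0.9}
    - {"dp": [0,0,0],"twist": 0.9}
    - {"dp": [0,0,0],"twist": 0.9}
    - {"dp": [0,0,0],"twist": 0.9}
    - {"dp": [0,0,0],"twist": 0.9}
    - {"dp": [0,0,0],"twist": 0.9}
    - {"dp": [0,0,0],"twist": 0.9}
    - {"dp": [0,0,0],"twist": 0.9}
    - {"dp": [0,0,0],"twist": 0.9}
    - {"dp": [0,0,0],"twist": 0}

```text
time_s: 21.75
ee_pos: [0.4149, 0.203, 0.0495]
eef_rot: [-3.141, -0.0, -0.281]
force: [3.0, 2.9, -2.8]
grip_width: 0.0148
grip_force: 25.0
```

Run:
```python
from h import *
o=ctrl.get_obs(); print(o['time_s'],o['ee_pos'],np.degrees(o['eef_rot']),np.degrees(o['qpos']).round(1),o['moment'],o['grip_width'])
```

```text
21.75 [0.41487649 0.20296786 0.04951151] [-1.79953361e+02 -1.20533425e-02 -1.60924759e+01] [ 21.5  17.9 109.6   0.   52.5 127.6] [ 0.66880231 -0.360322   -0.08292145] 0.014817972007609195
```

Call:
step_arm:
  deltas:
    - {"dp": [0,0,0],"twist": 0.15}
    - {"dp": [0,0,0],"twist": 0}
    - {"dp": [0,0,0],"twist": 0}
    - {"dp": [0,0,0],"twist": 0}

```text
time_s: 22.15
ee_pos: [0.4149, 0.203, 0.0495]
eef_rot: [-3.141, -0.0, -0.289]
force: [3.6, 4.8, -3.4]
grip_width: 0.015
grip_force: 25.0
```

Call:
step_arm:
  deltas:
    - {"dp": [0,0,0],"twist": 0}
    - {"dp": [0,0,0],"twist": 0}
    - {"dp": [0,0,0],"twist": 0}
    - {"dp": [0,0,0],"twist": 0}
    - {"dp": [0,0,0],"twist": 0}
    - {"dp": [0,0,0],"twist": 0}
  gripper: 0.5

```text
time_s: 22.75
ee_pos: [0.4147, 0.2026, 0.0494]
eef_rot: [3.141, 0.0, -0.29]
force: [0.0, -0.3, -0.2]
grip_width: 0.0593
grip_force: 0.0
```

Call:
step_arm:
  deltas:
    - {"dp": [0,0,-0.5],"twist": 0}
    - {"dp": [0,0,-1],"twist": 0}
    - {"dp": [0,0,-1],"twist": 0}
    - {"dp": [0,0,-1],"twist": 0}
    - {"dp": [0,0,-1],"twist": 0}
    - {"dp": [-0.5,0,-1],"twist": 0}
    - {"dp": [-0.8,0,-0.5],"twist": 0}
    - {"dp": [-0.5,0,0],"twist": 0}
    - {"dp": [0,0,0],"twist": 0}
    - {"dp": [0,0,0],"twist": 0}
    - {"dp": [0,0,0],"twist": 0}

```text
time_s: 23.85
ee_pos: [0.3463, 0.223, 0.289]
eef_rot: [3.141, 0.001, -0.291]
force: [0.2, 0.3, 0.1]
grip_width: 0.0702
grip_force: 0.0
```

Run:
```python
from knob import *
o=ctrl.get_obs(); print(o['time_s'],o['ee_pos'],np.degrees(o['eef_rot']),o['force'])
a=cam('wrist'); im,d,K,D,T=a; cv2.imwrite('pics/w5.png',im[...,::-1]); knob(a)
r=ctrl.cut_out('wrist','pot')
if r:
    p=pix(r[0]['pixels']); L=by_depth(p,d,K,D,T); L=L[(L[:,2]>.056)&(L[:,2]<.065)]; print('lid',rect(L) if len(L)>5 else 0)
h,s,v=cv2.split(cv2.cvtColor(im,cv2.COLOR_RGB2HSV)); p=pix(((h<6)|(h>174))&(s>130)&(v>50)); Q=on_plane(p,.012,K,D,T)
k=(abs(Q[:,0]-.595)<.08)&(abs(Q[:,1]-.12)<.11); print('red',rect(Q[k]))
```

```text
23.85 [0.34626098 0.22295337 0.28897579] [ 1.79956648e+02  3.61299581e-02 -1.66522080e+01] [0.20953016 0.27042971 0.11365456]
bar 463 0.0698 (array([0.4144, 0.2022]), array([0.0136, 0.0549]), np.float32(73.46))
white 72 [0.4289 0.1984 0.0707]
disc 925 0.0439613288902701 (array([0.4133, 0.2028]), array([0.0577, 0.0588]), np.float32(-61.67))
ctrl (array([0.4143, 0.1998]), array([0.099 , 0.1196]), np.float32(7.76))
mark 40 [0.4537 0.1911 0.036 ] 0.0375329223775441
axis [0.4144 0.2022] pointer dir -14.7 bar dir -16.7 mark dir -15.8 dist 0.0408
lid (array([0.5529, 0.1433]), array([0.034 , 0.1352]), np.float32(-16.63))
red (array([0.5587, 0.1182]), array([0.057, 0.196]), np.float32(3.42))
```

View pics/w5.png

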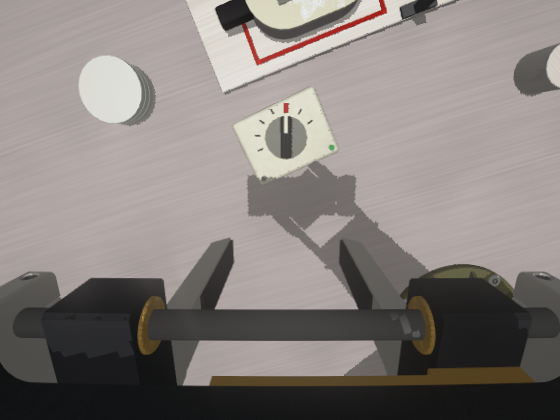

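The pointer at (286,120) is in line with the red mark at (286,107), with an error of about 1°. The pot is undisturbed in the red outline and the arm is clear, so I'm handing in.

```bash
python3 -c "
from station import ctrl; print(ctrl.hand_in())"
```

```text
the job is handed in; nothing more can be done
None
```

The pot is centred in the red outline to about 1 mm and released, the knob pointer is within about 1° of the red mark, and the job was handed in at about 24 s; no verdict was returned.

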